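Test a silver plate's seam and hold the reading

TASK

Lift the square-bodied metal tester out of the tool stand, set its sprung tip on the square mark of the sloping silver plate and, keeping the tester square to the plate with the tip lightly pressed in, draw it slowly along the seam, in contact all the way, to the ring mark. Finish holding there: the program ends while the gripper still holds the tester, square to the plate, its tip at rest inside the ring and sprung in part of its travel, not bottomed. Never press hard, and leave everything else where it is.

Things in the scene. Friction and masses are not known exactly. Their poses are not given: they have to be found in the camera images.
- tester: Metal tester. Grey square body 26 x 26 mm, 105 mm tall; below it a round black nose, 15 mm thick, 35 mm long, then a thin sprung tip. Origin at the centre of the body's underside (shoulder); z up the body, x and y square to its sides. About 0.16 kg. At the start upright, nose in the stand, shoulder on its top: lift 55 mm to clear. Grip it from above, 75 mm over the shoulder.
- probe (a joint): How far the tester's sprung tip is pressed in, m: 0 = free, 0.012 = bottomed. Spring 300 N/m with 0.6 N preload: 2.4 N at 6 mm, 4.2 N at 12 mm.
- probe_tip (a point): The very end of the sprung tip (a ball end of 2 mm radius), on the tester's z axis: 49 mm below the tester's origin when free, less as it is pressed in.
- plate: Silver-grey plate 64 x 150 x 6 mm, clipped to a fixed sloping wooden board. Origin: centre of its upper face, 62 mm above the bench; z is the face's outward normal, x up the slope, y level, along the seam (thin dark flush line at x = 0). It slopes 18 degrees; the low edge is nearer the robot. Two brass clips at the upper edge, x over 27 mm, y +-50 mm, stand 10 mm proud.
- square_mark (a point): Centre of the square mark (square outline, 20 mm outside, black, flush), on the seam on the plate's face, always at plate y = +50 mm: the start of the sweep, the left end seen from the robot.
- ring_mark (a point): Centre of the ring mark (ring, 20 mm outside, black, 13 mm inside, flush), on the seam on the plate's face, somewhere between plate y = -18 and -55 mm: the end of the sweep.
- stand: Wooden tool stand, a block 70 x 150 x 60 mm fixed to the bench, origin at the centre of its underside. Two holes 56 mm deep in its top: the tester's, 18 mm, at y = +40 mm, the burnisher's, 13 mm, at y = -40 mm.
- burnisher: Bystander: short tool with a round turned wooden handle 65 mm tall (22 mm thick) standing in the stand's other hole. Origin at the underside of the handle.
- beaker: Bystander: steel beaker, 72 mm wide, 90 mm tall.
- dish: Bystander: steel dish, 110 mm wide, 45 mm tall.
- jar: Bystander: glass jar, 50 mm wide, 70 mm tall, between the board and the stand.
- hammer: Bystander: small hammer, 220 mm long, lying on the bench.
- ring_stick: Bystander: tapered steel ring stick, 270 mm long, 24 mm thick, lying on the bench.
- pliers: Bystander: pliers, 145 mm long, lying on the bench.
- anvil: Bystander: steel bench block, 60 x 60 x 35 mm.

How it is judged:
By the outcome, as a careful person would: the job done as asked, in the order asked, and still so for the second after the job is handed in, while the arm keeps its last pose, push and grip.
It also fails if it takes over 45 s, if anything falls off the work surface, if the arm or the gripper's body presses on something with over 40 N, if the wrist force passes 120 N, or if a joint passes its speed limit or range.

ROBOT

A 6-joint arm with a two-finger parallel gripper is mounted at the origin on the work surface. World frame = base frame: x ahead of the robot, y to its left, z up, the work surface at z = 0. Lengths are in m, angles in rad, forces in N, time in s.
With the tool pointing down it reaches from about 0.25 to 0.775 m from the base axis. Payload 4 kg.
Tool frame: the origin (TCP) lies at the very end of the fingers, on their centre line; the grasp point (between the pads) lies 19 mm behind it (arm.pinch_z is the distance from the TCP to the grasp point, in m); z points along the fingers, y is the line along which they close (so a half turn about z gives the same grasp; the last joint's range is limited). The gripper opens to 85 mm and grips with 20 to 120 N. Pads are 22 mm wide; open, the fingers measure 114 mm over their backs; the gripper's body (76 mm by 85 mm) begins 54 mm behind the grasp point. The pads swing forward as they close: fully open they stand 13 mm farther back than shut.
Start: joints at [-1.339, 0.087, 1.371, -0, 1.684, -0.103], TCP at [0.181, -0.519, 0.231] pointing down, gripper open.
Joint ranges: [-3.1, 3.1], [-0.76, 2.03], [0.27, 2.55], [-1.08, 4.22], [0.17, 2.65], [-2.57, 2.57]. Speed limits (rad/s): [2.79, 2.79, 3.14, 3.14, 3.14, 3.14].

INTERFACE

Orientations are given as a unit quaternion [w, x, y, z].
In Python, from rig import arm, eyes, order gives the robot as it stands.
- The arm moves only by the tool apply_moves, never from a script. Its argument "increments" is one flat list of numbers, 5 for each row, row after row: the shift along the tool's x, y, z each as a share of 0.03 m, from -1 to 1, then the turn about the tool's z as a share of 0.1 rad, from -1 to 1, then the opening, from -1 (shut) to 1 (fully open). A call has 1 to 12 rows; each row shifts and turns the commanded pose from where the row before left it, along the tool's axes as they then stand; what a row does not reach is not made up. A row lasts 1/8 s, in which the tool goes at most 62.5 mm and 10.7 degrees, less where a joint would pass 70% of its speed; a pose out of reach is approached as far as the arm can. A call with a number of a shift or a turn outside -1 to 1 is refused whole. A call with a gripper value outside its range is refused whole. The fingers move at their own pace and stop on an object; the grip force is fixed at half the most. Time passes only in rows, so rows that do not move let the fingers close. It gives the time, the measured TCP pose, the force, the opening and the grip force at its end, in the units of the state.
- arm.observe(): the state, without advancing time (a new reading comes with each control period).
- eyes.get_image(name): name is "side" or "top"; returns a dict with "pixels" (420x560x3 uint8, red, green, blue), "K" (3x3 intrinsics, pixels), "eye" and "orientation" of the camera in the world. Camera axes: x right, y down, z forward; pixel columns grow to the right and rows downward; lengths in m; the calibration is good to about 2 mm. A picture is of the moment at which its call begins. There is no depth.
- order.close_job(): hands the job in; it is judged then, once.
The state is a dict: "clock": time; "joints": joint angles; "dq": joint speeds; "joint_torque": joint torques, N m; "tcp_pos": TCP position; "eef_rot": TCP orientation; "contact_force": force on the tool from outside, world axes, zero at the start; "moment": the same for the moment, N m; "opening": finger opening in m; "finger_force": force on a finger pad.
Only numpy, scipy, OpenCV 4.12 (cv2) and the standard library are available. Lean on these libraries where they do the work, as an engineer would, in place of code of your own. Each camera call takes 0.05 s, during which the arm holds its last target. There are 200 camera calls.

## Working session

There is one attempt and no reset: what is moved stays moved. The work goes in short steps, Python scripts to look and compute and a tool call to move; the robot and the scene stay as the last step left them, time stands still between calls to the robot, and variables do not carry over. Pictures are saved under pics/ and viewed, at most 13 in all, crops included, and the job is handed in when it is done.

Besides the shell and the picture viewer there is one more tool, called as name(argument=value, ...) on one line, values as JSON. apply_moves: Moves the arm, as the interface text tells. Its arguments: {"type":"object","properties":{"increments":{"type":"array","items":{"type":"number","minimum":-1,"maximum":1}}},"required":["increments"]}

```bash
ls; mkdir -p pics; python3 - <<'E'
from rig import arm,eyes,order
import cv2
s=arm.observe()
for k,v in s.items(): print(k,v)
print([a for a in dir(arm) if a[0]!='_'],arm.pinch_z)
for n in("top","side"):
    d=eyes.get_image(n); cv2.imwrite(f"pics/{n}0.png",d["pixels"][:,:,::-1]); print(n,d["K"],d["eye"],d["orientation"])
E
```

```text
pics
clock 0.0
joints [-1.33908230e+00  8.79849939e-02  1.37228159e+00  2.24199721e-05
  1.68359359e+00 -1.03110007e-01]
dq [ 1.05304777e-03  1.51021333e-03  8.78016464e-05 -4.86977727e-04
 -2.38381086e-04 -2.57505148e-03]
joint_torque [ 4.64881414e-04 -3.51854968e+01 -3.13270175e+01 -1.12014920e-04
  1.06888500e-02  2.85531155e-05]
tcp_pos [ 0.18061332 -0.51896834  0.23010886]
eef_rot [-1.13213400e-03  9.86018465e-01  1.66632235e-01 -6.17357526e-05]
contact_force [0.55093378 0.16761417 0.48245155]
moment [-0.04658328  0.06129578 -0.01375832]
finger_force 0.0
opening 0.08547842203277635
['IKError', 'observe', 'pinch_z'] 0.0187
top [[501.4482399    0.         286.28162049]
 [  0.         501.4482399  210.61294528]
 [  0.           0.           1.        ]] [ 4.19862158e-01 -1.12798368e-03  1.39941836e+00] [ 0.04291445 -0.6959816   0.71560187 -0.04101126]
side [[414.06901951   0.         278.23737734]
 [  0.         414.06901951 205.37834233]
 [  0.           0.           1.        ]] [-0.00392303  0.54604752  0.88802744] [ 0.1520697  -0.37383714  0.84940114 -0.34005632]
```

View pics/top0.png

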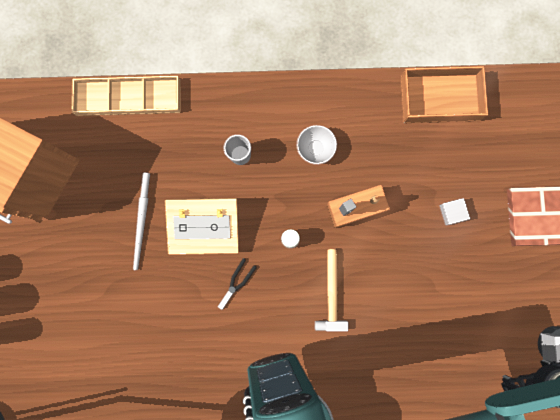

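View pics/side0.png

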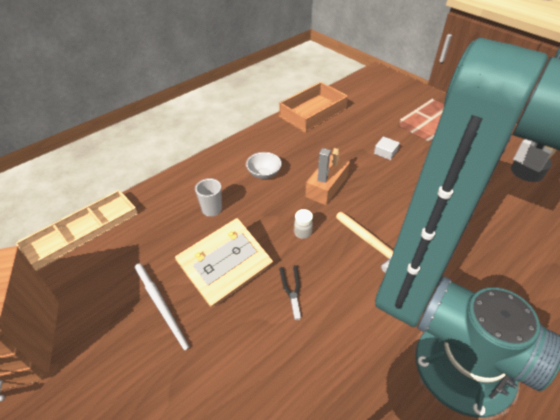

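The top view shows the plate with its square at about (183,228) and its ring at (214,227). The stand is yawed, with the tester at about (347,207) and the burnisher at about (375,200). The side view shows the square at (208,268), the ring at (237,250) and the tester at (324,165). I'll enlarge these areas to choose the masks.

```bash
python3 - <<'E'
import cv2,numpy as np
t=cv2.imread("pics/top0.png");s=cv2.imread("pics/side0.png")
def c(im,u,v,w,h,k=5): return cv2.resize(im[v:v+h,u:u+w],None,fx=k,fy=k,interpolation=cv2.INTER_NEAREST)
a=np.hstack([c(t,163,196,80,60),c(t,323,180,80,60)]); b=np.hstack([c(s,185,225,80,60),c(s,295,143,80,60)])
cv2.imwrite("pics/c1.png",np.vstack([a,b]))
E
```

```text
(no output)
```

View pics/c1.png

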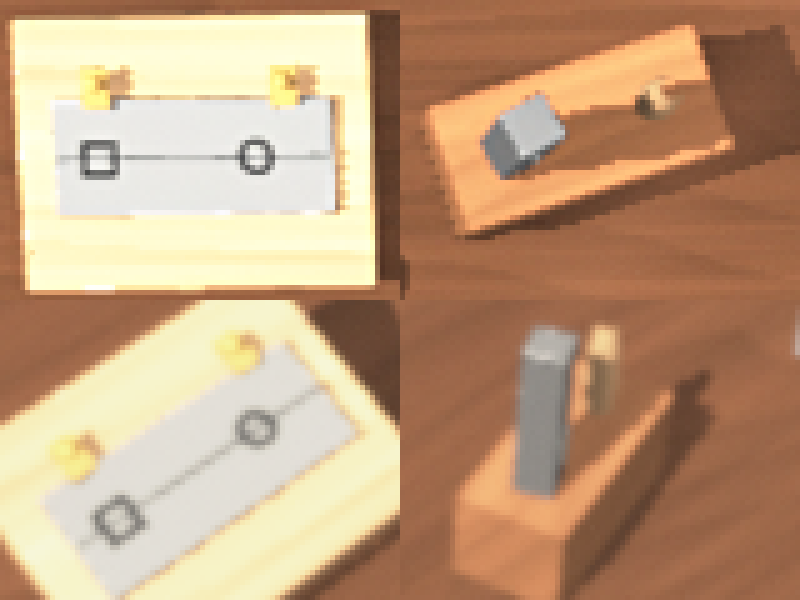

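The crops show that the tester's grey top face at about (349,206) is yawed relative to the stand, and that the marks are clear in both views. I'll measure these next.

```bash
cat > h.py <<'E'
import cv2,numpy as np
from scipy.spatial.transform import Rotation as R
def cam(d):
    q=np.array(d["orientation"]); return np.array(d["K"]),np.array(d["eye"]),R.from_quat(q[[1,2,3,0]]).as_matrix()
def ray(d,p):
    K,e,M=cam(d); r=M@np.linalg.inv(K)@[p[0],p[1],1]; return e,r/np.linalg.norm(r)
def onz(d,p,z):
    e,r=ray(d,p); return e+r*(z-e[2])/r[2]
def cross(d1,p1,d2,p2):
    e1,r1=ray(d1,p1);e2,r2=ray(d2,p2)
    t=np.linalg.lstsq(np.c_[r1,-r2],e2-e1,rcond=None)[0]; a=e1+t[0]*r1;b=e2+t[1]*r2
    return (a+b)/2,np.linalg.norm(a-b)
def proj(d,X):
    K,e,M=cam(d); c=K@(M.T@(np.array(X)-e)); return c[:2]/c[2]
E
python3 - <<'E'
from h import *
from rig import eyes
T=eyes.get_image("top");S=eyes.get_image("side")
def mark(d,p,w):
    g=cv2.cvtColor(d["pixels"],cv2.COLOR_RGB2GRAY).astype(float)
    p=np.array(p,float)
    yy,xx=np.mgrid[:g.shape[0],:g.shape[1]]
    for _ in range(10):
        m=np.hypot(xx-p[0],yy-p[1])<w
        W=np.clip(185-g,0,None)*m
        p=np.array([(W*xx).sum(),(W*yy).sum()])/W.sum()
    return p
P={}
for n,a,b in(("square",(182.5,228),(208.8,269)),("ring",(214.2,227.5),(236,250.5))):
    pa,pb=mark(T,a,6.5),mark(S,b,6.5)
    print(n,pa,pb,"top",onz(T,pa,.062),"side",onz(S,pb,.062),"cross",cross(T,pa,S,pb))
    P[n]=(onz(T,pa,.062)+onz(S,pb,.062))/2
v=P["square"]-P["ring"]; print("seam len",np.linalg.norm(v),"yaw y-axis",np.degrees(np.arctan2(v[1],v[0])))
# tester top face
for nm,d,(u,w_,x,h),z in(("top",T,(338,195,22,24),.165),("side",S,(315,145,16,40),.165)):
    im=d["pixels"]; c=im[w_:w_+h,u:u+x].astype(int)
    sat=c.max(2)-c.min(2); g=c.mean(2)
    mk=(sat<45)&(g>60)
    print(nm,np.sort(g[mk]).astype(int)[::6])
    thr=cv2.threshold(g[mk].astype(np.uint8).reshape(-1,1),0,255,cv2.THRESH_OTSU)[0]
    top=(mk&(g>thr)).astype(np.uint8)
    k,lab,st,cc=cv2.connectedComponentsWithStats(top); i=1+st[1:,4].argmax()
    q=np.argwhere(lab==i)[:,::-1]+[u,w_]
    ce=q.mean(0); print("thr",thr,"n",len(q),"cent",ce,onz(d,ce,z))
    wpts=np.array([onz(d,p,z)[:2] for p in q],np.float32)*1000
    r=cv2.minAreaRect(wpts); print("rect mm",r)
    allq=np.argwhere(mk)[:,::-1]+[u,w_]; 
    for row in (0*top+mk+top): print(''.join('.-#'[int(t)] for t in row))
# stand top: orange mask in top view
hsv=cv2.cvtColor(T["pixels"],cv2.COLOR_RGB2HSV)[180:240,318:405]
E
```

```text
square [182.3723834  227.32390746] [208.22319475 268.57275711] top [0.54223518 0.27965676 0.062     ] side [0.54069206 0.28199927 0.062     ] cross (array([0.54278291, 0.28065045, 0.05843419]), np.float64(0.000645641256702703))
ring [213.68106996 227.02880658] [235.72776074 250.06365031] top [0.54068659 0.19578865 0.062     ] side [0.53983783 0.19830894 0.062     ] cross (array([0.54137739, 0.19665842, 0.05894751]), np.float64(0.001165061522475402))
seam len 0.08378783565470396 yaw y-axis 89.17842301930978
top [ 77  91 102 115 120 121 122 123 124 126 134 141 156 173 181 189 190 191
 192 193 193 194 194 195 196 197 198 201 221]
thr 154.0 n 97 cent [349.03092784 204.74226804] [ 0.5774824  -0.15587847  0.165     ]
rect mm ((577.5924682617188, -156.0574493408203), (23.334579467773438, 25.449508666992188), 25.02315902709961)
......................
......................
......................
......................
............##........
..........####........
........#######.......
......##########......
.....###########......
....-############.....
...---############....
...----########
[... 690 characters left out ...]
 25.748218536376953)
................
................
................
.......---......
......-#####---.
......#########-
.....-#########-
.....#########--
....-#########-.
....-########--.
....---##-###--.
....----------..
....----------..
....----------..
....----------..
....----------..
....----------..
....----------..
...-----------..
...----------...
...----------...
...----------...
...----------...
....----------..
....----------..
....----------..
....----------..
...#----------..
...#---------...
...----------...
...----------...
...----------...
...----------...
...---------....
...---------....
...--------.....
......-----.....
................
................
................
```

apply_moves(increments=[0, 0, 0, -1, 1, 0, 0, 0, -1, 1, 0, 0, 0, -1, 1, 0, 0, 0, -1, 1, 0, 0, 0, -1, 1, 0, 0, 0, -1, 1, 0, 0, 0, -1, 1, 0, 0, 0, -1, 1, 0, 0, 0, -1, 1, 0, 0, 0, -1, 1, 0, 0, 0, -1, 1, 0, 0, 0, -1, 1])

```text
clock: 1.7
tcp_pos: [0.1807, -0.5193, 0.231]
eef_rot: [-0.0, 0.719, 0.695, 0.0]
contact_force: [0.5, -0.2, 0.3]
opening: 0.0855
finger_force: 0.0
```

apply_moves(increments=[0, 0, 0, -1, 1, 0, 0, 0, -1, 1, 0, 0, 0, -1, 1, 0, 0, 0, -1, 1, 0, 0, 0, -0.72, 1])

```text
clock: 2.33
tcp_pos: [0.1807, -0.5193, 0.231]
eef_rot: [-0.0, 0.536, 0.844, 0.0]
contact_force: [-0.0, -0.1, 0.2]
opening: 0.0853
finger_force: 0.0
```

apply_moves(increments=[0.3, 0.95, 0, 0, 1, 0.3, 0.95, 0, 0, 1, 0.3, 0.95, 0, 0, 1, 0.3, 0.95, 0, 0, 1, 0.3, 0.95, 0, 0, 1, 0.3, 0.95, 0, 0, 1, 0.3, 0.95, 0, 0, 1, 0.3, 0.95, 0, 0, 1, 0.3, 0.95, 0, 0, 1, 0.3, 0.95, 0, 0, 1, 0.3, 0.95, 0, 0, 1, 0.3, 0.95, 0, 0, 1])

```text
clock: 3.82
tcp_pos: [0.4457, -0.2763, 0.231]
eef_rot: [-0.0, 0.537, 0.843, -0.0]
contact_force: [1.3, 0.4, -1.0]
opening: 0.0853
finger_force: 0.0
```

apply_moves(increments=[0.3, 0.95, 0, 0, 1, 0.3, 0.95, 0, 0, 1, 0.3, 0.95, 0, 0, 1, 0.3, 0.95, 0, 0, 1, 0.3, 0.95, 0, 0, 1, 0.3, 0.95, 0, 0, 1, 0, 0, 0, 0, 1])

```text
clock: 4.7
tcp_pos: [0.5781, -0.1545, 0.2305]
eef_rot: [-0.001, 0.536, 0.844, -0.0]
contact_force: [-0.4, 0.2, -0.5]
opening: 0.0854
finger_force: 0.0
```

```bash
python3 - <<'E'
from h import *
from rig import eyes
S=eyes.get_image("side");T=eyes.get_image("top")
def c(im,u,v,w,h,k): return cv2.resize(im[v:v+h,u:u+w,::-1],None,fx=k,fy=k,interpolation=cv2.INTER_NEAREST)
cv2.imwrite("pics/hov.png",np.hstack([c(S["pixels"],275,85,80,110,5),c(T["pixels"],310,155,80,110,5)]))
E
```

```text
(no output)
```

View pics/hov.png

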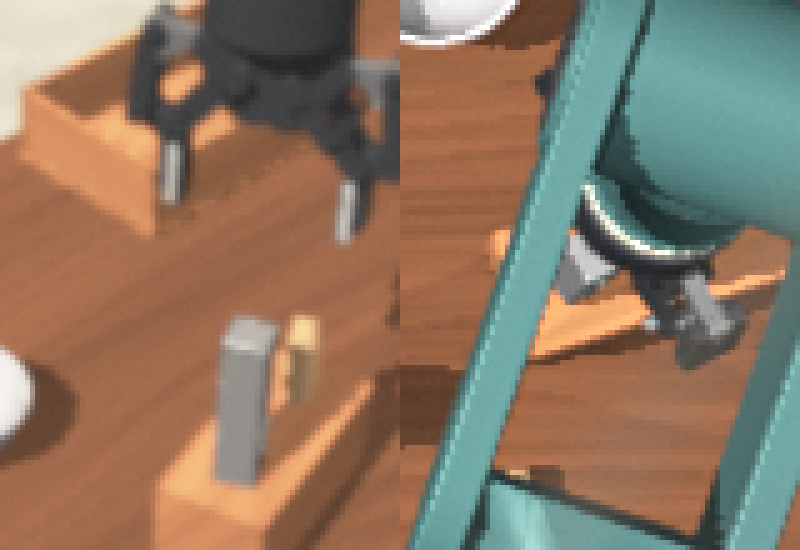

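The side view shows the open fingers straddling the tester, whose top is at about (324,151), with the yaw matched. I'll descend and grip.

apply_moves(increments=[0.03, -0.05, 0.5, 0, 1, 0, 0, 0.8, 0, 1, 0, 0, 0.8, 0, 1, 0, 0, 0.8, 0, 1, 0, 0, 0.6, 0, 1, 0, 0, 0.32, 0, 1, 0, 0, 0, 0, 1])

```text
clock: 5.68
tcp_pos: [0.5751, -0.1559, 0.116]
eef_rot: [-0.001, 0.538, 0.843, -0.0]
contact_force: [-1.1, 0.6, 0.7]
opening: 0.0849
finger_force: 0.0
```

apply_moves(increments=[0, 0, 0, 0, -1, 0, 0, 0, 0, -1, 0, 0, 0, 0, -1, 0, 0, 0, 0, -1, 0, 0, 0, 0, -1, 0, 0, 0, 0, -1])

```text
clock: 6.42
tcp_pos: [0.5761, -0.1558, 0.1174]
eef_rot: [0.001, 0.537, 0.843, 0.0]
contact_force: [2.4, 0.7, 3.7]
opening: 0.0254
finger_force: 60.1
```

apply_moves(increments=[0, 0, -0.2, 0, -1, 0, 0, -0.4, 0, -1, 0, 0, -0.33, 0, -1, 0, 0, 0, 0, -1])

```text
clock: 6.92
tcp_pos: [0.5761, -0.1561, 0.1463]
eef_rot: [0.001, 0.537, 0.843, 0.0]
contact_force: [0.0, -0.8, -0.6]
opening: 0.0253
finger_force: 59.9
```

apply_moves(increments=[0.1, 0, 0, 0, -1, 0.15, 0, 0, 0, -1, 0.15, 0, 0, 0, -1, 0, 0, 0, 0, -1])

```text
clock: 7.42
tcp_pos: [0.5719, -0.1466, 0.1451]
eef_rot: [0.003, 0.538, 0.843, -0.001]
contact_force: [4.5, -4.8, -1.4]
opening: 0.0256
finger_force: 59.3
```

apply_moves(increments=[0.15, 0, 0, 0, -1, 0.15, 0, 0, 0, -1, 0.15, 0, 0, 0, -1, 0.15, 0, 0, 0, -1, 0.15, 0, 0, 0, -1, 0, 0, 0, 0, -1])

```text
clock: 8.18
tcp_pos: [0.5623, -0.126, 0.1449]
eef_rot: [0.003, 0.538, 0.843, -0.001]
contact_force: [5.0, -4.7, -2.0]
opening: 0.0252
finger_force: 59.5
```

```bash
python3 - <<'E'
from h import *
from rig import eyes,arm
S=eyes.get_image("side");T=eyes.get_image("top");o=arm.observe()
print(o["tcp_pos"],o["eef_rot"],o["contact_force"])
def c(im,u,v,w,h,k): return cv2.resize(im[v:v+h,u:u+w,::-1],None,fx=k,fy=k,interpolation=cv2.INTER_NEAREST)
cv2.imwrite("pics/tilt.png",np.hstack([c(S["pixels"],275,95,80,110,5),c(T["pixels"],300,155,80,110,5)]))
E
```

```text
[ 0.56229414 -0.12603815  0.1449321 ] [ 2.71081109e-03  5.37555680e-01  8.43223687e-01 -5.97025946e-04] [ 3.73816185 -4.02711652 -2.47398751]
```

View pics/tilt.png

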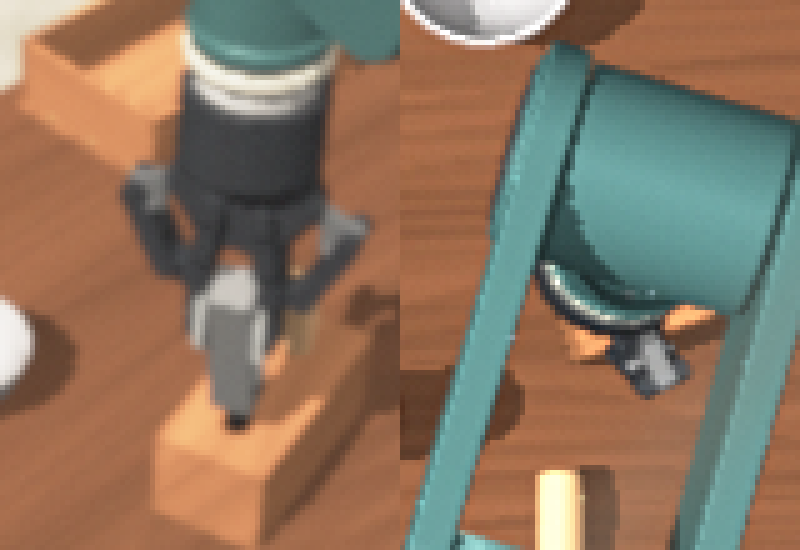

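The side view shows the tester leaning in the grip, top toward the stand's +y, with its nose still in the hole at about (322,179). By the rim geometry the tilt is about 17°, so I'll push a little more and then lift out.

apply_moves(increments=[0.06, 0, 0, 0, -1, 0, 0, 0, 0, -1, 0, 0, -0.3, 0, -1, 0, 0, -0.6, 0, -1, 0, 0, -0.7, 0, -1, 0, 0, -0.7, 0, -1, 0, 0, -0.7, 0, -1, 0, 0, -0.4, 0, -1])

```text
clock: 9.28
tcp_pos: [0.5603, -0.1225, 0.2488]
eef_rot: [0.001, 0.537, 0.843, 0.0]
contact_force: [-0.2, 0.3, -1.2]
opening: 0.025
finger_force: 59.9
```

apply_moves(increments=[0, 0, 0, -1, -1, 0, 0, 0, -1, -1, 0, 0, 0, -1, -1, 0, 0, 0, -1, -1, 0, 0, 0, -1, -1, 0, 0, 0, -1, -1, 0, 0, 0, -1, -1, 0, 0, 0, -1, -1, 0, 0, 0, -1, -1, 0, 0, 0, -1, -1, 0, 0, 0, -1, -1, 0, 0, 0, -0.2, -1])

```text
clock: 10.78
tcp_pos: [0.5599, -0.1226, 0.2465]
eef_rot: [-0.0, 0.007, 1.0, 0.0]
contact_force: [0.8, -0.0, -1.0]
opening: 0.0251
finger_force: 59.8
```

apply_moves(increments=[0.1, 0.5, 0, 0, -1, 0.2, 0.9, 0, 0, -1, 0.2, 0.9, 0, 0, -1, 0.2, 0.9, 0, 0, -1, 0.2, 0.9, 0, 0, -1, 0.2, 0.9, 0, 0, -1, 0.2, 0.9, 0, 0, -1, 0.2, 0.9, 0, 0, -1, 0.2, 0.9, 0, 0, -1, 0.2, 0.9, 0, 0, -1, 0.2, 0.9, 0, 0, -1, 0.2, 0.9, 0, 0, -1])

```text
clock: 12.28
tcp_pos: [0.4947, 0.1918, 0.2467]
eef_rot: [-0.0, 0.008, 1.0, 0.0]
contact_force: [0.4, 1.2, -1.7]
opening: 0.0252
finger_force: 59.9
```

apply_moves(increments=[0.06, 0.9, 0, 0, -1, 0, 0.9, 0, 0, -1, 0, 0.9, 0.3, 0, -1, 0, 0.3, 0.5, 0, -1, 0, 0, 0.5, 0, -1, 0, 0, 0.5, 0, -1, 0, 0, 0.3, 0, -1, 0, 0, 0, 0, -1])

```text
clock: 13.28
tcp_pos: [0.495, 0.2793, 0.1824]
eef_rot: [-0.001, 0.008, 1.0, -0.001]
contact_force: [-0.0, -0.9, -1.5]
opening: 0.0256
finger_force: 59.8
```

```bash
python3 - <<'E'
from h import *
from rig import eyes,arm
S=eyes.get_image("side");T=eyes.get_image("top");o=arm.observe()
print(o["tcp_pos"],o["eef_rot"],o["contact_force"],o["joints"][5])
np.savez("hv.npz",S=S["pixels"],T=T["pixels"])
def c(im,u,v,w,h,k): return cv2.resize(im[v:v+h,u:u+w,::-1],None,fx=k,fy=k,interpolation=cv2.INTER_NEAREST)
cv2.imwrite("pics/pl.png",np.hstack([c(S["pixels"],165,165,80,120,5),c(T["pixels"],140,155,80,120,5)]))
u=np.array([-np.sin(.314),0,np.cos(.314)]);p=o["tcp_pos"]+np.array([0,0,.0187])
for k in(.03,0,-.075,-.11,-.124): print(k,p+k*u,proj(S,p+k*u))
E
```

```text
[0.49573611 0.2798044  0.18404872] [3.94850277e-04 7.75126544e-03 9.99969874e-01 1.12887354e-04] [-0.05669673 -0.09340676 -0.70110631] -1.140974531131403
0.03 [0.48647014 0.2798044  0.23128189] [214.21006651 236.13782806]
0 [0.49573611 0.2798044  0.20274872] [213.16446491 242.25219673]
-0.075 [0.51890102 0.2798044  0.13141579] [210.79781371 256.09167247]
-0.11 [0.52971131 0.2798044  0.09812709] [209.7995138  261.92943489]
-0.124 [0.53403543 0.2798044  0.08481161] [209.41708158 264.16578529]
```

View pics/pl.png

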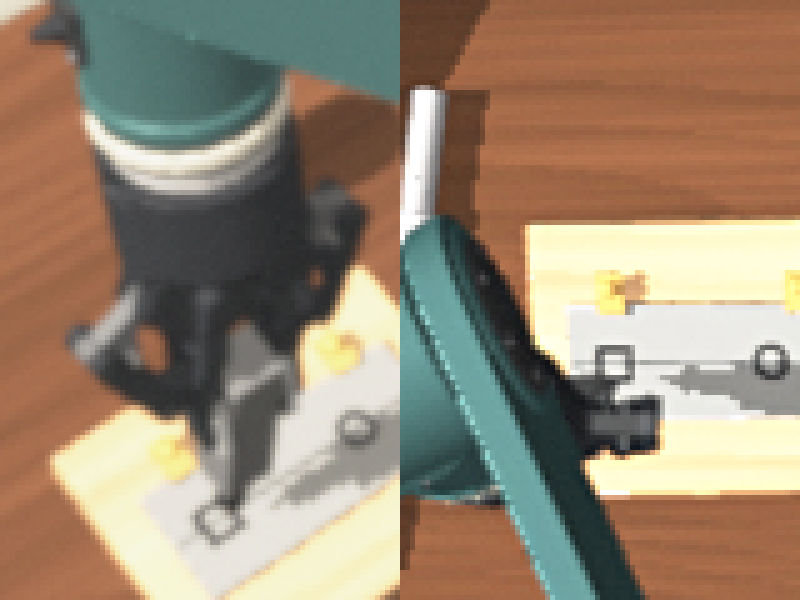

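The side view shows the tilted tester over the plate with its nose end at about (212,265), next to the square at (208,269). The side camera looks nearly along the axis here, so I'll go lower and compare the tip with the square directly.

apply_moves(increments=[-0.1, 0.05, 0.3, 0, -1, -0.11, 0, 0.33, 0, -1, 0, 0, 0, 0, -1, 0, 0, 0, 0, -1])

```text
clock: 13.88
tcp_pos: [0.5017, 0.2815, 0.1645]
eef_rot: [-0.0, 0.007, 1.0, -0.0]
contact_force: [0.1, 0.6, -0.9]
opening: 0.0253
finger_force: 59.8
```

```bash
python3 - <<'E'
from h import *
from rig import eyes,arm
S=eyes.get_image("side");o=arm.observe()
print(o["tcp_pos"],o["eef_rot"],o["contact_force"],o["clock"])
cv2.imwrite("side1.png",S["pixels"][:,:,::-1])
im=S["pixels"][230:285,185:240,::-1]
cv2.imwrite("pics/pl2.png",cv2.resize(im,None,fx=10,fy=10,interpolation=cv2.INTER_CUBIC))
u=np.array([-np.sin(.314),0,np.cos(.314)]);p=o["tcp_pos"]+np.array([0,0,.0187])
for th in(15,18,21):
  u=np.array([-np.sin(np.radians(th)),0,np.cos(np.radians(th))])
  for k in(-.075,-.11,-.124): print(th,k,((proj(S,p+k*u)-[185,230])*10).round())
E
```

```text
[0.50178968 0.28154968 0.164808  ] [ 7.83535142e-05  7.38138555e-03  9.99972754e-01 -5.29676675e-06] [-0.36688227 -0.6130097  -1.03729679] 13.925
15 -0.075 [257. 312.]
15 -0.11 [251. 374.]
15 -0.124 [250. 398.]
18 -0.075 [246. 300.]
18 -0.11 [237. 356.]
18 -0.124 [233. 378.]
21 -0.075 [236. 287.]
21 -0.11 [223. 337.]
21 -0.124 [217. 357.]
```

View pics/pl2.png

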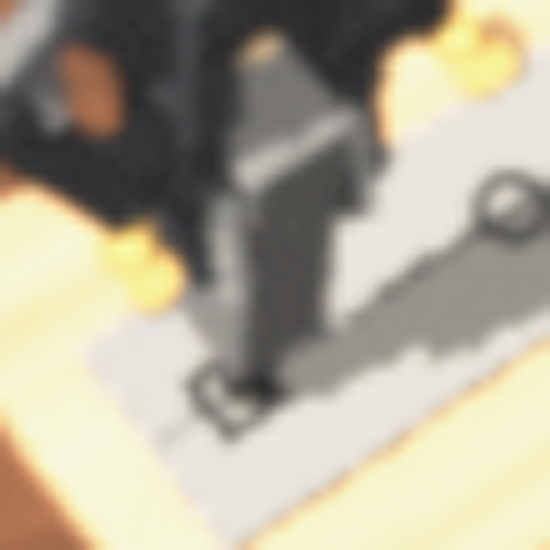

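The enlarged side view shows the body's robot-facing face with crop corners at about (245,185), (350,120), (248,375) and (325,325). The black nose ends at about (263,387), just right of the square's centre. I'll check the tilt from these corners.

```bash
python3 - <<'E'
from h import *
from rig import eyes,arm
from scipy.optimize import least_squares
S=eyes.get_image("side");p=arm.observe()["tcp_pos"]+np.array([0,0,.0187])
C=np.array([[-13,13,105],[-13,-13,105],[-13,13,0],[-13,-13,0],[0,0,-35]])*1e-3   # body corners; nose end
px=np.array([[245,185],[350,118],[248,375],[325,325],[262,386]])/10+[185-.45,230-.45]
yaw=np.radians(-.85)
def pts(th,d): 
    M=R.from_euler("z",yaw).as_matrix()@R.from_euler("y",-th).as_matrix()
    return p+np.array([d[0],d[1],0])+(C-[0,0,.075+d[2]])@M.T
def pr(v): return np.array([proj(S,q) for q in pts(v[0],v[1:])])
for th in(12,15,18,21): print(th,((pr([np.radians(th),0,0,0])-px)*10).round().tolist(), (pr([np.radians(th),0,0,0])[2]-pr([np.radians(th),0,0,0])[0]).round(2))
f=lambda v:np.r_[(pr(v)-px).ravel()/.7,np.array(v[1:])/[.003,.003,.002]]
r=least_squares(f,[.3,0,0,0]); J=np.linalg.inv(r.jac.T@r.jac)
print(np.degrees(r.x[0]),r.x[1:],"sd",np.degrees(J[0,0]**.5),(r.fun*.7)[:10].round(1))
E
```

```text
12 [[14.0, -7.0], [11.0, -5.0], [11.0, 25.0], [27.0, 13.0], [9.0, 9.0]] [-2.000e-02  2.225e+01]
15 [[18.0, 0.0], [15.0, 1.0], [1.0, 14.0], [16.0, 2.0], [-5.0, -9.0]] [-1.49 20.4 ]
18 [[23.0, 7.0], [20.0, 8.0], [-10.0, 2.0], [6.0, -10.0], [-19.0, -27.0]] [-2.95 18.51]
21 [[27.0, 14.0], [24.0, 15.0], [-20.0, -10.0], [-4.0, -22.0], [-33.0, -46.0]] [-4.39 16.57]
14.052746237505572 [0.00230144 0.00117016 0.00011099] sd 0.6963189437774684 [ 0.6 -0.5  0.3 -0.4 -0.6  1.5  1.   0.3 -1.  -0.6]
```

The corners put the tilt at about 14°, because part of the lean sprang back. I'll add the rest by drawing the nose against the board's fixed upper edge, between the clips. First I'll measure that edge.

```bash
python3 - <<'E'
from h import *
from rig import eyes,arm
T=eyes.get_image("top"); S=eyes.get_image("side")
I=cv2.imread("pics/top0.png")
b=I[:,:,0].astype(int)  # blue: board bright, bench dark
for c in(192,201,210):
    col=b[185:210,c]; k=np.argmax(col>130); print(c,185+k,col[k-2:k+2])
    for z in(.070,.08,.09): print(z,onz(T,(c,185+k-.5),z).round(4))
J=cv2.imread("pics/side0.png")
# side view: upper edge between left corner and top corner, at several columns
for c in(195,205,215,225):
    col=J[205:262,c,0].astype(int); k=np.argmax(col>130); print("side",c,205+k)
    for z in(.07,.08,.09): print(z,onz(S,(c,205+k-.5),z).round(4))
E
```

```text
192 200 [ 72 123 218 214]
0.07 [0.6156 0.2519 0.07  ]
0.08 [0.6141 0.25   0.08  ]
0.09 [0.6126 0.2481 0.09  ]
201 199 [ 59  64 142 224]
0.07 [0.6176 0.2278 0.07  ]
0.08 [0.6161 0.2261 0.08  ]
0.09 [0.6146 0.2244 0.09  ]
210 199 [ 63  79 167 220]
0.07 [0.6169 0.2037 0.07  ]
0.08 [0.6154 0.2021 0.08  ]
0.09 [0.614  0.2006 0.09  ]
side 195 244
0.07 [0.6202 0.2643 0.07  ]
0.08 [0.6126 0.2677 0.08  ]
0.09 [0.605  0.2712 0.09  ]
side 205 205
0.07 [0.7149 0.1663 0.07  ]
0.08 [0.7062 0.1709 0.08  ]
0.09 [0.6974 0.1755 0.09  ]
side 215 205
0.07 [0.6964 0.1461 0.07  ]
0.08 [0.6878 0.1509 0.08  ]
0.09 [0.6792 0.1558 0.09  ]
side 225 225
0.07 [0.6197 0.1701 0.07  ]
0.08 [0.6121 0.1747 0.08  ]
0.09 [0.6045 0.1793 0.09  ]
```

apply_moves(increments=[0, 0, -0.5, 0, -1, 0, 0, -0.84, 0, -1, -0.8, -0.33, 0, 0, -1, -0.8, -0.33, 0, 0, -1, -0.8, -0.33, 0, 0, -1, -0.8, -0.33, 0, 0, -1, -0.66, -0.31, 0, 0, -1, 0, 0, 0.7, 0, -1, 0, 0, 0.7, 0, -1, 0, 0, 0.65, 0, -1, 0, 0, 0, 0, -1])

```text
clock: 15.45
tcp_pos: [0.6157, 0.2306, 0.1414]
eef_rot: [-0.002, 0.007, 1.0, -0.001]
contact_force: [0.2, -1.0, -1.4]
opening: 0.0256
finger_force: 59.8
```

apply_moves(increments=[0.15, 0, 0, 0, -1, 0.15, 0, 0, 0, -1, 0, 0, 0, 0, -1])

```text
clock: 15.82
tcp_pos: [0.6078, 0.2313, 0.1446]
eef_rot: [0.001, 0.007, 1.0, 0.0]
contact_force: [0.7, 0.3, -1.7]
opening: 0.0255
finger_force: 59.8
```

apply_moves(increments=[0.15, 0, 0, 0, -1, 0.15, 0, 0, 0, -1, 0, 0, 0, 0, -1])

```text
clock: 16.2
tcp_pos: [0.5984, 0.2312, 0.1434]
eef_rot: [-0.0, 0.007, 1.0, -0.0]
contact_force: [-0.1, 0.3, -2.0]
opening: 0.0252
finger_force: 59.8
```

apply_moves(increments=[0.1, 0, 0, 0, -1, 0.1, 0, 0, 0, -1, 0, 0, 0, 0, -1])

```text
clock: 16.58
tcp_pos: [0.5957, 0.2311, 0.1442]
eef_rot: [0.004, 0.008, 1.0, 0.0]
contact_force: [6.8, 0.1, -3.2]
opening: 0.0254
finger_force: 59.6
```

apply_moves(increments=[0.06, 0, 0, 0, -1, 0.06, 0, 0, 0, -1, 0, 0, 0, 0, -1])

```text
clock: 16.95
tcp_pos: [0.5924, 0.231, 0.1443]
eef_rot: [0.004, 0.008, 1.0, 0.0]
contact_force: [7.4, 0.4, -2.8]
opening: 0.0254
finger_force: 59.6
```

apply_moves(increments=[-0.3, 0, 0, 0, -1, 0, 0, -0.7, 0, -1, 0, 0, -0.7, 0, -1, 0, 0, -0.65, 0, -1, 0.8, 0.4, 0, 0, -1, 0.8, 0.4, 0, 0, -1, 0.8, 0.4, 0, 0, -1, 0.8, 0.43, 0, 0, -1, 0, 0, 0.7, 0, -1, 0, 0, 0.63, 0, -1, 0, 0, 0, 0, -1, 0, 0, 0, 0, -1])

```text
clock: 18.45
tcp_pos: [0.5033, 0.2813, 0.1652]
eef_rot: [-0.0, 0.008, 1.0, -0.0]
contact_force: [-1.1, -0.2, -1.1]
opening: 0.0256
finger_force: 60.0
```

```bash
python3 - <<'E'
from h import *
from rig import eyes,arm
S=eyes.get_image("side");o=arm.observe()
print(o["tcp_pos"],o["eef_rot"],o["contact_force"],o["clock"])
cv2.imwrite("side2.png",S["pixels"][:,:,::-1])
A=[cv2.resize(x[230:280,188:228],None,fx=10,fy=10,interpolation=cv2.INTER_CUBIC) for x in(cv2.imread("side1.png"),S["pixels"][:,:,::-1])]
cv2.imwrite("pics/cmp.png",np.hstack(A))
E
```

```text
[0.50355501 0.28140143 0.16559573] [4.33759931e-04 7.67571017e-03 9.99970439e-01 1.30732258e-04] [ 0.00802722 -1.23973254 -0.93392917] 18.5
```

View pics/cmp.png

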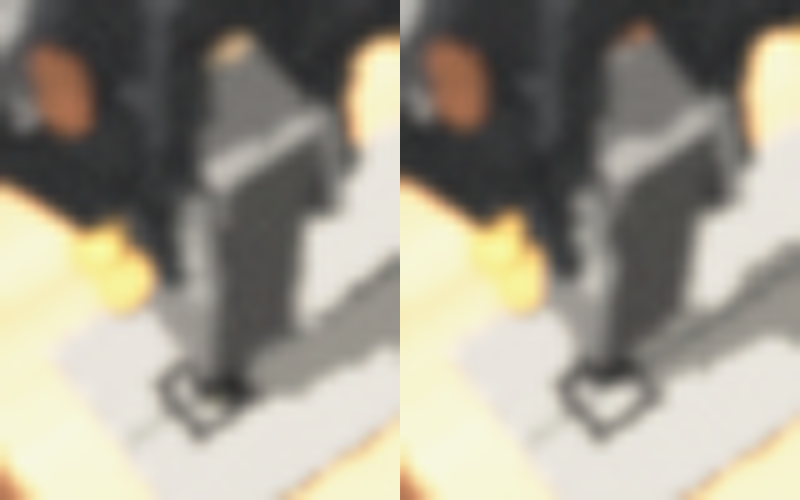

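The right panel, after the correction, shows the nose end moved up-slope to about (210,267) full-frame, closer to the square's axis. I'll repeat the corner check.

```bash
python3 - <<'E'
from h import *
from rig import eyes,arm
from scipy.optimize import least_squares
S=eyes.get_image("side");C=np.array([[-13,13,105],[-13,-13,105],[-13,13,0],[-13,-13,0],[0,0,-35]])*1e-3
for nm,p,q,u0 in(("before",[.5018,.2815,.1835],[[215,185],[320,118],[218,372],[296,325],[232,386]],188),("after",[.5034,.2814,.1840],[[212,185],[317,120],[208,362],[288,312],[219,368]],188)):
  px=np.array(q)/10+[u0-.45,230-.45];p=np.array(p)
  def pr(v):
    M=R.from_euler("z",np.radians(-.85)).as_matrix()@R.from_euler("y",-v[0]).as_matrix()
    return np.array([proj(S,x) for x in p+np.array([v[1],v[2],0])+(C-[0,0,.075+v[3]])@M.T])
  for sp in(.003,.02):
    f=lambda v:np.r_[(pr(v)-px).ravel()/.7,np.array(v[1:])/[sp,sp,.002]]
    r=least_squares(f,[.3,0,0,0]); print(nm,sp,np.degrees(r.x[0]),r.x[1:].round(4),(r.fun*.7)[:10].round(1))
E
```

```text
before 0.003 14.103730875359162 [0.0025 0.0011 0.0001] [ 0.6 -0.6  0.3 -0.4 -0.6  1.7  0.9  0.2 -1.  -0.7]
before 0.02 14.014257024023197 [0.0029 0.001  0.0004] [ 0.5 -0.6  0.2 -0.5 -0.7  1.7  0.8  0.2 -1.  -0.7]
after 0.003 16.07374671944975 [0.0022 0.0013 0.0002] [ 0.8 -0.6  0.5 -0.6 -0.7  1.5  0.6  0.3 -1.  -0.5]
after 0.02 15.997775051597525 [0.0025 0.0013 0.0004] [ 0.7 -0.6  0.4 -0.7 -0.7  1.5  0.6  0.3 -1.1 -0.5]
```

apply_moves(increments=[-0.05, 0.03, 0.06, 0, -1, -0.02, 0, 0.06, 0, -1, 0, 0, 0, 0, -1])

```text
clock: 18.92
tcp_pos: [0.5055, 0.2825, 0.1617]
eef_rot: [0.001, 0.007, 1.0, 0.0]
contact_force: [0.1, 0.2, 0.3]
opening: 0.0255
finger_force: 60.0
```

```bash
cat > av.py <<'E'
from h import *
from rig import eyes,arm
F=[];P=[]
for i in range(6):
    S=eyes.get_image("side");o=arm.observe();F.append(o["contact_force"]);P.append(o["tcp_pos"])
print(np.mean(P,0).round(4),np.mean(F,0).round(2),np.std(F,0).round(2),o["clock"])
E
python3 av.py
```

```text
[0.5053 0.2824 0.1617] [0.36 0.05 0.2 ] [0.41 0.27 0.42] 19.225
```

apply_moves(increments=[-0.02, 0, 0.06, 0, -1, 0, 0, 0, 0, -1])

```text
clock: 19.48
tcp_pos: [0.5057, 0.2824, 0.1595]
eef_rot: [0.0, 0.007, 1.0, 0.0]
contact_force: [-0.1, 0.1, 1.7]
opening: 0.0252
finger_force: 60.1
```

```bash
python3 av.py
```

```text
[0.5057 0.2824 0.1597] [0.29 0.26 0.68] [0.53 0.25 0.31] 19.775
```

```bash
python3 - <<'E'
from h import *
from rig import eyes,arm
S=eyes.get_image("side");T=eyes.get_image("top")
A=[cv2.resize(x[a:a+30,b:b+40,::-1],None,fx=10,fy=10,interpolation=cv2.INTER_CUBIC) for x,a,b in((S["pixels"],250,188),(T["pixels"],212,162))]
cv2.imwrite("pics/tip.png",np.hstack(A))
for X in([.5415,.2808,.062],): print((proj(S,X)-[188,250])*10+5,(proj(T,X)-[162,212])*10+5)
E
```

```text
[209.32430873 185.90352536] [204.46503009 161.09393645]
```

View pics/tip.png

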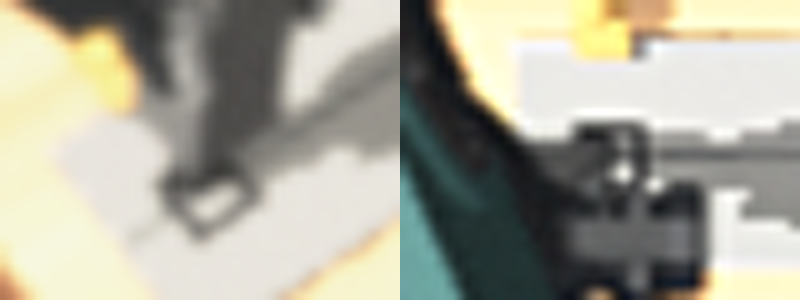

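The side crop shows the tip hidden just behind the nose. It lands within about 2 mm of the square's centre at crop (207,191), and the force indicates about 4 mm of press. I'll add 1 mm and start the sweep.

apply_moves(increments=[-0.02, 0, 0.03, 0, -1, 0, 0, 0, 0, -1, 0, -0.03, 0, 0, -1, 0, -0.05, 0, 0, -1, 0, -0.05, 0, 0, -1, 0, -0.05, 0, 0, -1, 0, -0.05, 0, 0, -1, 0, -0.05, 0, 0, -1, 0, -0.05, 0, 0, -1, 0, -0.05, 0, 0, -1, 0, -0.05, 0, 0, -1, 0, -0.05, 0, 0, -1])

```text
clock: 21.38
tcp_pos: [0.506, 0.2678, 0.1587]
eef_rot: [0.0, 0.007, 1.0, -0.0]
contact_force: [-1.0, 1.0, 0.3]
opening: 0.0254
finger_force: 60.1
```

apply_moves(increments=[0, -0.05, 0, 0, -1, 0, -0.05, 0, 0, -1, 0, -0.05, 0, 0, -1, 0, -0.05, 0, 0, -1, 0, -0.05, 0, 0, -1, 0, -0.05, 0, 0, -1, 0, -0.05, 0, 0, -1, 0, -0.05, 0, 0, -1, 0, -0.05, 0, 0, -1, 0, -0.05, 0, 0, -1, 0, -0.05, 0, 0, -1, 0, -0.05, 0, 0, -1])

```text
clock: 22.88
tcp_pos: [0.5058, 0.2499, 0.1587]
eef_rot: [0.0, 0.007, 1.0, -0.0]
contact_force: [-0.9, 2.6, 0.6]
opening: 0.0252
finger_force: 60.1
```

apply_moves(increments=[0, -0.05, 0, 0, -1, 0, -0.05, 0, 0, -1, 0, -0.05, 0, 0, -1, 0, -0.05, 0, 0, -1, 0, -0.05, 0, 0, -1, 0, -0.05, 0, 0, -1, 0, -0.05, 0, 0, -1, 0, -0.05, 0, 0, -1, 0, -0.05, 0, 0, -1, 0, -0.05, 0, 0, -1, 0, -0.05, 0, 0, -1, 0, -0.05, 0, 0, -1])

```text
clock: 24.38
tcp_pos: [0.5055, 0.2318, 0.1587]
eef_rot: [0.0, 0.007, 1.0, -0.0]
contact_force: [-0.5, 1.5, 0.5]
opening: 0.0251
finger_force: 60.1
```

apply_moves(increments=[0, -0.05, 0, 0, -1, 0, -0.05, 0, 0, -1, 0, -0.05, 0, 0, -1, 0, -0.05, 0, 0, -1, 0, -0.05, 0, 0, -1, 0, -0.05, 0, 0, -1, 0, -0.05, 0, 0, -1, 0, -0.05, 0, 0, -1, 0, -0.05, 0, 0, -1, 0, -0.05, 0, 0, -1, 0, -0.05, 0, 0, -1, 0, -0.05, 0, 0, -1])

```text
clock: 25.88
tcp_pos: [0.5052, 0.2139, 0.1587]
eef_rot: [0.0, 0.007, 1.0, -0.0]
contact_force: [-1.3, 2.2, 0.2]
opening: 0.026
finger_force: 60.1
```

```bash
python3 av.py; python3 - <<'E'
from h import *
from rig import eyes,arm
S=eyes.get_image("side");T=eyes.get_image("top")
A=[cv2.resize(x[a:a+45,b:b+40,::-1],None,fx=10,fy=10,interpolation=cv2.INTER_CUBIC) for x,a,b in((S["pixels"],220,215),(T["pixels"],200,195))]
cv2.imwrite("pics/tip2.png",np.hstack(A))
print((np.array([235.73,250.06])-[215,220])*10+5)
E
```

```text
[0.5052 0.2135 0.1586] [-0.22  0.35  0.38] [0.38 0.46 0.21] 26.175
[212.3 305.6]
```

View pics/tip2.png

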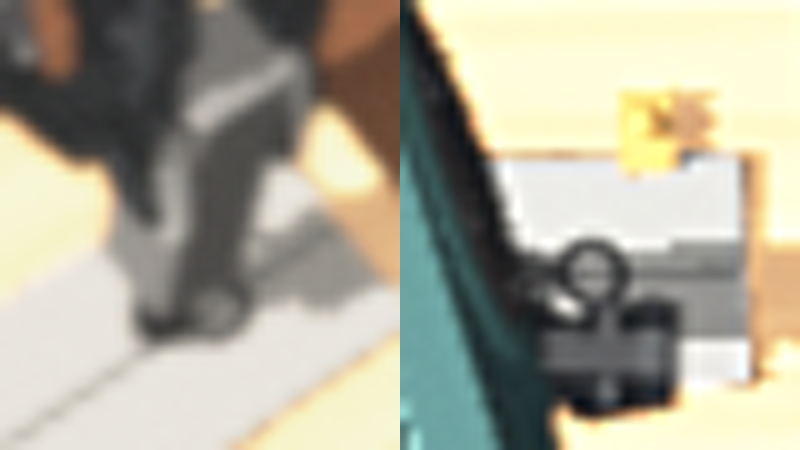

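The side crop shows the nose end at about (151,322), with the tip on the seam roughly 16 to 17 mm short of the ring centre at (212,306). I'll finish the sweep.

apply_moves(increments=[0, -0.05, 0, 0, -1, 0, -0.05, 0, 0, -1, 0, -0.05, 0, 0, -1, 0, -0.05, 0, 0, -1, 0, -0.05, 0, 0, -1, 0, -0.05, 0, 0, -1, 0, -0.05, 0, 0, -1, 0, -0.05, 0, 0, -1, 0, -0.05, 0, 0, -1, 0, -0.05, 0, 0, -1, 0, -0.04, 0, 0, -1, 0, 0, 0, 0, -1])

```text
clock: 27.78
tcp_pos: [0.505, 0.1973, 0.1587]
eef_rot: [-0.0, 0.008, 1.0, -0.0]
contact_force: [-0.7, 1.1, 0.9]
opening: 0.0257
finger_force: 60.2
```

```bash
python3 av.py; python3 - <<'E'
from h import *
from rig import eyes,arm
S=eyes.get_image("side")
x=S["pixels"][220:265,215:255,::-1]
cv2.imwrite("pics/tip3.png",cv2.resize(x,None,fx=12,fy=12,interpolation=cv2.INTER_CUBIC))
E
```

```text
[0.505  0.1974 0.1586] [-0.54  0.2   0.68] [0.16 0.45 0.57] 28.075
```

View pics/tip3.png

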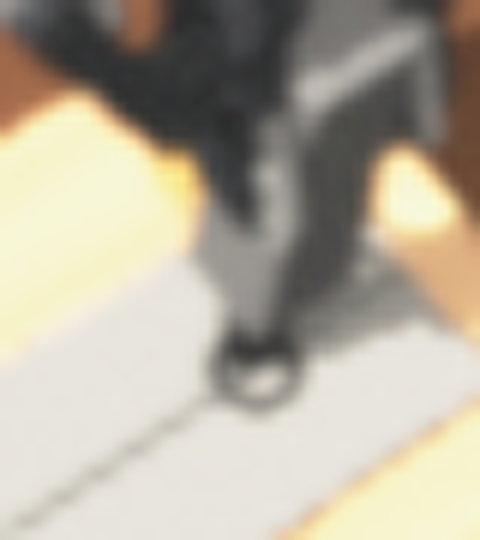

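The final view shows the nose end at crop (262,345), with the tip at about (261,361) inside the ring, whose centre is at (255,367). The tip is pressed about 4 mm and at rest, so I'm handing in the job.

```bash
python3 -c "
from rig import order
print(order.close_job())"
```

```text
the job is handed in; nothing more can be done
None
```

I swept the tester along the seam from the square to the ring and handed the job in with the gripper still holding it: tip inside the ring, sprung in an estimated 4 mm of its 12 mm, about 28 s on the clock; its tilt was estimated at 16–18° against the plate's 18°, so it may be a degree or two off square.

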